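Stack the spacer and the copper ring on the jumping-ring apparatus

TASK

Get the jumping-ring apparatus ready for the lesson: put the blue plastic spacer over the upright iron core so that it lies flat on the coil, then put the whole copper ring over the core so that it lies flat on the spacer. Leave the split aluminium ring and the black end cap, which will hold the stack later, where they are.

Things in the scene. Friction and masses are not known exactly. Their poses are not given: they have to be found in the camera images.
- coil_top (a point): Point on the axis of the iron core at the upper face of the coil's black top flange, 50 mm above the table; its z axis points up along the core. The coil stands fixed on the table on a wooden base 120 x 120 x 12 mm; the black flanges are 86 mm in diameter with a copper winding between them. From the upper flange the bare iron core rises, a round upright rod 14 mm in diameter and 46 mm long, its last 6 mm tapering to 6 mm in diameter: its tip is 96 mm above the table.
- spacer_center (a point): Centre (half-way up) of the blue plastic spacer, a loose thick ring lying flat on the table: outside diameter 54 mm, hole 28 mm in diameter right through, 20 mm high, about 35 g; z axis along the hole. It can be gripped across its outside.
- copper_ring_center (a point): Centre (half-way up) of the whole, unbroken copper-coloured ring, loose, lying flat on the table: outside diameter 48 mm, hole 30 mm in diameter right through, 18 mm high, about 130 g; z axis along the hole. It can be gripped across its outside.
- split_ring_center (a point): Centre of the split aluminium ring, a bystander: silver-grey, loose, lying flat, outside diameter 48 mm, hole 30 mm, 18 mm high, with a gap of about 12 mm cut through its wall.
- end_cap_center (a point): Centre of the end cap, a bystander: a black round knob with a ribbed side and a small brass spot on top, loose, 35 mm in diameter, 22 mm high, standing on the table.
Not all that is in view belongs to the job. Leave any pink or yellow look-alike of the part that bears coil_top alone. What is shaped like the part that bears copper_ring_center but turquoise is not meant.

How it is judged:
By the outcome, as a careful person would: the job done as asked, in the order asked, and still so for the second after the job is handed in, with the robot touching nothing.
It also fails if it takes over 51 s, if anything falls off the work surface, if the arm or the gripper's body presses on something with over 40 N, if the wrist force passes 120 N, or if a joint passes its speed limit or range.

ROBOT

A 6-joint arm with a two-finger parallel gripper is mounted at the origin on a cart in front of the work surface, level with it; the furniture and walls round the work are solid. World frame = base frame: x ahead of the robot, y to its left, z up, the work surface at z = 0. Lengths are in mm, angles in degrees, forces in N, time in s.
With the tool pointing down it reaches from about 350 to 850 mm from the base axis. Payload 8.1 kg.
Tool frame: the origin (TCP) lies at the very end of the fingers, on their centre line; the grasp point (between the pads) lies 19 mm behind it (r.grip_depth is the distance from the TCP to the grasp point, in mm); y points along the fingers, z is the direction in which the jaws open and shut, and the axes are right-handed (so a half turn about y gives the same grasp; the last joint's range is limited). The gripper opens to 85 mm and grips with 20 to 120 N. Pads are 22 mm wide; open, the fingers measure 114 mm over their backs; the gripper's body (76 mm by 85 mm) begins 54 mm behind the grasp point. The pads swing forward as they close: fully open they stand 13 mm farther back than shut.
Start: joints at [63.174, 7.471, 85.268, -0, 87.261, -4.893], TCP at [224.091, 556.587, 231.292] pointing down, gripper open.
Joint ranges: [-169.43, 169.43], [-51.17, 129.36], [1.28, 143.12], [-76.62, 256.62], [0, 156.53], [-152.29, 152.29]. Speed limits (degrees/s): [136.94, 136.94, 159.86, 180, 180, 180].

INTERFACE

Orientations are given as [roll, pitch, yaw] about the fixed x, y, z axes, in that order (R = Rz(yaw) Ry(pitch) Rx(roll)).
In Python, from bench import readout, eyes, r gives the robot as it stands. The module is installed in compiled form; this text tells all that it offers.
- The arm moves only by the tool move_arm, never from a script. Its argument "motion" is text: rows parted by semicolons, each of 6 numbers parted by spaces: the shift along the world's x, y, z in cm, then the turn, a rotation vector about the world's x, y, z in degrees. A call has 1 to 10 rows; each row is the pose to reach, as a shift and turn from the pose commanded when the call began; what a row does not reach only later rows make up. A row lasts 1/12 s, in which the tool goes at most 41.7 mm and 7.16 degrees, less where a joint would pass 70% of its speed; a pose out of reach is approached as far as the arm can. A call with a gripper value outside its range is refused whole. "fingers" is the finger opening in cm, from 0 to 8.54, set as the call begins (left out, the last holds). The fingers move at their own pace and stop on an object; "squeeze" is the grip in N (left out, the last holds). Time passes only in rows, so rows that repeat a pose let the fingers close. It gives the time, the measured TCP pose, the force and the opening at its end, in the units of the state.
- readout.sense(): the state, without advancing time (a new reading comes with each control period).
- eyes.snapshot(name): name is "side" or "top"; returns a dict with "image" (384x512x3 uint8, blue, green, red), "fx", "fy", "cx", "cy" (pixels), "dist_coeffs" ([k1, k2, p1, p2, k3] as OpenCV has them; the pictures are not rectified), "world_to_cam" (4x4, takes a point from world to camera coordinates). Camera axes: x right, y down, z forward; pixel columns grow to the right and rows downward; lengths in mm; the calibration is good to about 2 mm. A picture is of the moment at which its call begins. There is no depth.
- r.hand_in(): hands the job in, once; it reports no verdict.
The state is a dict: "time": time; "joint_pos": joint angles; "qd": joint speeds; "joint_efforts": joint torques, N m; "tool_pos": TCP position; "tcp_rot": TCP orientation; "ft_force": force on the tool from outside, world axes, zero at the start; "wrist_torque": the same for the moment, N m; "finger_gap": finger opening in mm.
Only numpy, scipy, OpenCV 4.12 (cv2) and the standard library are available. Lean on these libraries where they do the work, as an engineer would, in place of code of your own. Each camera call takes 0.05 s, during which the arm holds its last target. There are 200 camera calls.

## Working session

There is one attempt and no reset: what is moved stays moved. The work goes in short steps, Python scripts to look and compute and a tool call to move; the robot and the scene stay as the last step left them, time stands still between calls to the robot, and variables do not carry over. Pictures are saved under pics/ and viewed, about 8 in all and at most 12, crops included, and the job is handed in when it is done.

Besides the shell and the picture viewer there is one more tool, called by a JSON object that holds its "api" and its "payload", one argument or row to a line. move_arm: Moves the arm, as the interface text tells. Its arguments: {"type":"object","properties":{"motion":{"type":"string"},"fingers":{"type":"number"},"squeeze":{"type":"number"}},"required":["motion"]}

```bash
mkdir -p pics
cat > h.py <<'E'
import numpy as np, cv2
from bench import readout, eyes, r
def snap(n,save=None):
    s=eyes.snapshot(n)
    if save: cv2.imwrite('pics/'+save,s['image'])
    return s
def K(s): return np.array([[s['fx'],0,s['cx']],[0,s['fy'],s['cy']],[0,0,1.]])
def ray(s,uv):
    T=np.array(s['world_to_cam']); n=cv2.undistortPoints(np.array([[uv]],float),K(s),np.array(s['dist_coeffs'],float))[0,0]
    R=T[:3,:3]; o=-R.T@T[:3,3]; return o,R.T@np.array([n[0],n[1],1])
def onz(s,uv,z):
    o,d=ray(s,uv); return o+d*(z-o[2])/d[2]
def proj(s,p):
    T=np.array(s['world_to_cam']); rv=cv2.Rodrigues(T[:3,:3])[0]
    return cv2.projectPoints(np.array([p],float),rv,T[:3,3],K(s),np.array(s['dist_coeffs'],float))[0][0,0]
E
python3 - <<'E'
from h import *
a=snap('top','t0.png');b=snap('side','s0.png')
cv2.imwrite('pics/b0.png',cv2.resize(np.vstack([a['image'],b['image']]),None,fx=.78,fy=.78)) 
print(readout.sense())
for s in(a,b): print(s['fx'],ray(s,(256,192)),s['dist_coeffs'])
E
```

```text
{'time': 0.1, 'joint_pos': array([ 6.31739583e+01,  7.50969404e+00,  8.53226393e+01, -1.13178893e-03,
        8.72618755e+01, -4.89377009e+00]), 'qd': array([-0.09487723, -0.04071567, -0.28038029,  0.02052362,  0.0395566 ,
       -0.003804  ]), 'joint_efforts': array([ 9.65910222e-04, -5.70954323e+01, -5.01939547e+01, -2.09016493e-04,
        8.04132462e-03,  5.80544133e-05]), 'tool_pos': array([223.87673496, 556.13882626, 230.36450337]), 'tcp_rot': array([-9.00939618e+01,  6.91052971e-03, -2.19322222e+01]), 'ft_force': array([-0.02870755, -0.05747039,  0.13022396]), 'wrist_torque': array([ 0.01191811, -0.02887043, -0.0204858 ]), 'finger_gap': 85.46784647614862}
485.76713224128173 (array([ 438.9031412 , -129.18740359, 1806.1375241 ]), array([ 0.0878487 ,  0.0213094 , -0.99593726])) [-0.07459136  0.          0.          0.          0.        ]
460.6635964908251 (array([240.42786915, 985.0806269 , 882.76127559]), array([ 0.24137165, -0.78964581, -0.56455358])) [0.03260631 0.         0.         0.         0.        ]
```

View pics/t0.png

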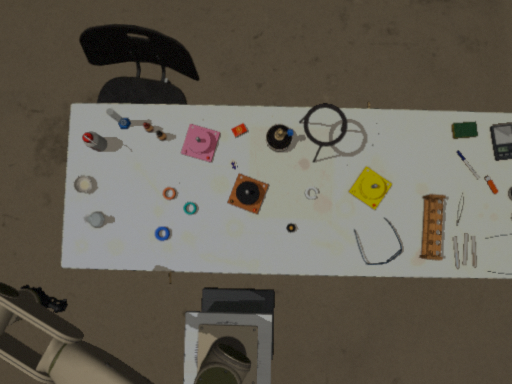

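View pics/s0.png

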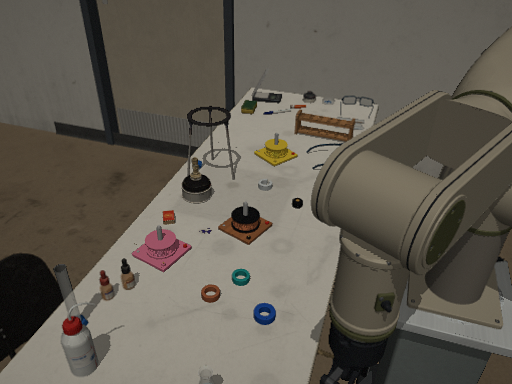

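The top view (t0) shows the brown-based coil at (248,193), the copper ring at (170,193), the blue spacer at (163,233) and the turquoise ring at (190,208). The split ring is at (312,193) and the cap at (291,228). The side view (s0) shows the coil at (245,215), copper at (211,293), blue at (264,314) and turquoise at (241,277).

Look-alikes (top view pixels):
- **Coil:** the pink (201,143) and yellow (371,187) ones are decoys, and the burner (279,137) isn't a coil. I choose (248,193).
- **Ring:** the turquoise (190,208) and split (312,193) ones are out. I choose copper (170,193).
- **Spacer:** the blue ring at (163,233) is the only candidate.

```bash
cat >> h.py <<'E'
def blob(s,kind,c,rad):
    hsv=cv2.cvtColor(s['image'],cv2.COLOR_BGR2HSV); H,S,V=[hsv[...,i].astype(int) for i in range(3)]
    m={'blue':(H>105)&(H<128)&(S>130)&(V>50),'cop':((H<16)|(H>174))&(S>90)&(V>50),'grey':(S<60)&(V>70)&(V<170),'black':(V<60)}[kind]
    g=np.zeros(m.shape,np.uint8); cv2.circle(g,tuple(int(x) for x in c),rad,1,-1)
    m=(m&(g>0)).astype(np.uint8)
    cs=cv2.findContours(m,cv2.RETR_EXTERNAL,cv2.CHAIN_APPROX_NONE)[0]
    return max(cs,key=cv2.contourArea)
def two(a,b,ua,ub):
    (o,d),(p,e)=ray(a,ua),ray(b,ub); d=d/np.linalg.norm(d);e=e/np.linalg.norm(e)
    t=np.linalg.lstsq(np.c_[d,-e],p-o,rcond=None)[0]; x,y=o+d*t[0],p+e*t[1]; return (x+y)/2,np.linalg.norm(x-y)
E
python3 - <<'E'
from h import *
a=snap('top');b=snap('side')
for k,ca,cb,h in(('blue',(163,233),(264,314),20),('cop',(170,193),(211,293),18)):
    e=[]
    for s,c in((a,ca),(b,cb)):
        ct=blob(s,k,c,20); x,y,w,hh=cv2.boundingRect(ct); u=(x+(w-1)/2,y+(hh-1)/2)
        e.append(u); print(k,u,w,hh,cv2.contourArea(ct),onz(s,u,h/2))
    print(two(a,b,*e))
# coil : base-center from top & rod tip
v=np.hstack([cv2.resize(b['image'][185:335,180:300],None,fx=4,fy=4,interpolation=cv2.INTER_CUBIC)[:600],])
w=cv2.resize(a['image'][170:250,140:270],(300,185))
w=cv2.resize(a['image'][170:220,225:275],(300,300),interpolation=cv2.INTER_CUBIC)
o=np.zeros((600,300,3),np.uint8);o[:300]=w
w2=cv2.resize(a['image'][180:250,145:215],(300,300),interpolation=cv2.INTER_CUBIC);o[300:]=w2
cv2.imwrite('pics/c1.png',np.hstack([v,o]))
E
```

```text
blue (161.5, 233.0) 14 13 128.5 [436.45818766 255.61331681  10.        ]
blue (264.5, 313.5) 22 22 346.5 [435.29082311 255.33242902  10.        ]
(array([435.87251424, 255.47297347,  10.04430567]), np.float64(1.1991611076972295))
cop (169.0, 193.0) 13 13 109.0 [585.92948228 233.9175752    9.        ]
cop (210.0, 293.5) 19 18 247.5 [585.58767016 236.88399854   9.        ]
(array([586.39425754, 234.5393698 ,   6.31125945]), np.float64(0.5093873095654018))
```

View pics/c1.png

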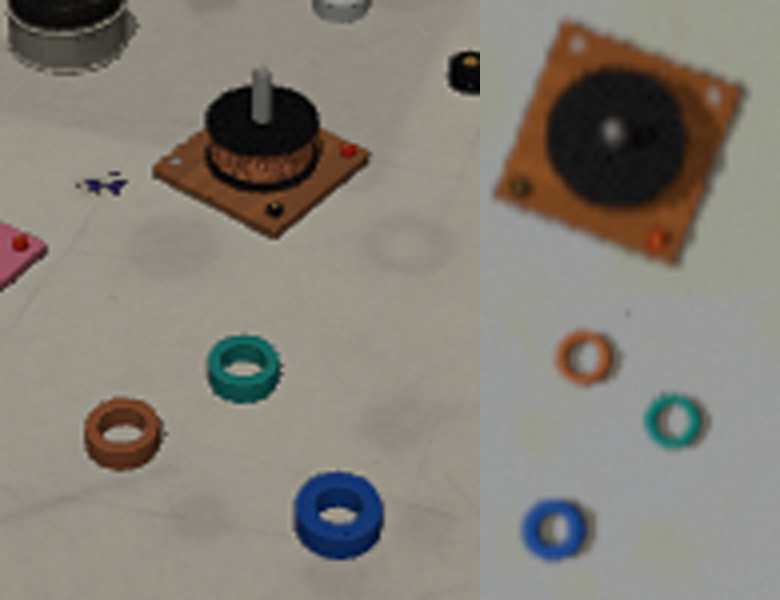

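Crop c1 confirms the choices: an unbroken copper ring (crop ~(123,433)), turquoise beside it, the blue spacer at (338,515), and the coil with bare grey core, tip at crop (262,68). Next I'll locate the core.

Run:
```python
from h import *
a=snap('top');b=snap('side')
ct=blob(a,'black',(248,193),18); x,y,w,h=cv2.boundingRect(ct); e=cv2.fitEllipse(cv2.convexHull(ct)); print('flange',x,y,w,h,e,onz(a,e[0],50))
g=blob(b,'grey',(245,208),9); x,y,w,h=cv2.boundingRect(g);print('rod side',x,y,w,h)
print('tip',two(a,b,(247,191.7),(x+(w-1)/2,y+1)), onz(b,(x+(w-1)/2,y),96), onz(a,(247,191.7),96))
print('rod base', onz(b,(x+(w-1)/2,y+h-2),50))
c=onz(a,e[0],50)
for z in(50,96): print(z,proj(b,[c[0],c[1],z]),proj(a,[c[0],c[1],z]))
print(readout.sense()['tool_pos'])
```

```text
flange 236 182 24 23 ((247.60614013671875, 192.62411499023438), (22.934797286987305, 23.62941551208496), 120.78492736816406) [590.80816357 -61.19943332  50.        ]
rod side 237 199 17 17
tip (array([591.43662952, -60.44009844,  99.49941294]), np.float64(3.478288200305748)) [596.40951578 -69.72876107  96.        ] [590.05713163 -60.74755833  96.        ]
rod base [592.12951339 -57.73505746  50.        ]
50 [245.7894722  213.42797108] [247.60614014 192.62411499]
96 [245.8675823  200.94127157] [247.13344945 191.4915454 ]
[224.00556122 556.43193073 230.94481094]
```

{"api": "move_arm", "payload": {
  "motion": "4 -5 -1 0 0 0; 7 -10 -2 0 0 0; 10 -15 -4 0 0 0; 13 -19 -6 0 0 0; 16 -23 -8 0 0 0; 19 -27 -10 0 0 0; 21.2 -30.1 -12 0 0 0; 21.2 -30.1 -13 0 0 0; 21.2 -30.1 -14 0 0 0; 21.2 -30.1 -14 0 0 0",
  "fingers": 7.4,
  "squeeze": 40
}}

```text
time: 1.13
tool_pos: [436.8, 252.2, 89.1]
tcp_rot: [-90.1, 0.0, -22.0]
ft_force: [-1.3, -0.4, -0.0]
finger_gap: 73.9
```

{"api": "move_arm", "payload": {
  "motion": "0 0 -3 0 0 0; 0 0 -6 0 0 0; 0 0 -8 0 0 0; 0 0 -8.9 0 0 0; 0 0 -8.9 0 0 0; 0 0 -8.9 0 0 0"
}}

```text
time: 1.63
tool_pos: [436.1, 255.8, 2.7]
tcp_rot: [-90.0, 0.0, -21.9]
ft_force: [0.0, -0.3, 0.6]
finger_gap: 73.8
```

{"api": "move_arm", "payload": {
  "motion": "0 0 0 0 0 0; 0 0 0 0 0 0; 0 0 0 0 0 0; 0 0 0 0 0 0; 0 0 0 0 0 0; 0 0 0 0 0 0",
  "fingers": 4.5
}}

```text
time: 2.13
tool_pos: [437.8, 256.6, 4.8]
tcp_rot: [-89.8, -0.2, -21.9]
ft_force: [-1.0, -0.2, 6.6]
finger_gap: 52.1
```

Run:
```python
from h import *
b=snap('side')
cv2.imwrite('pics/g1.png',cv2.resize(b['image'][230:350,190:340],None,fx=4,fy=4,interpolation=cv2.INTER_CUBIC)); s=readout.sense();print(s['finger_gap'],s['ft_force'],s['tool_pos'])
```

```text
52.062859351202945 [-1.55231181 -0.8938529   6.03369483] [437.80630421 256.56085539   4.7771338 ]
```

View pics/g1.png

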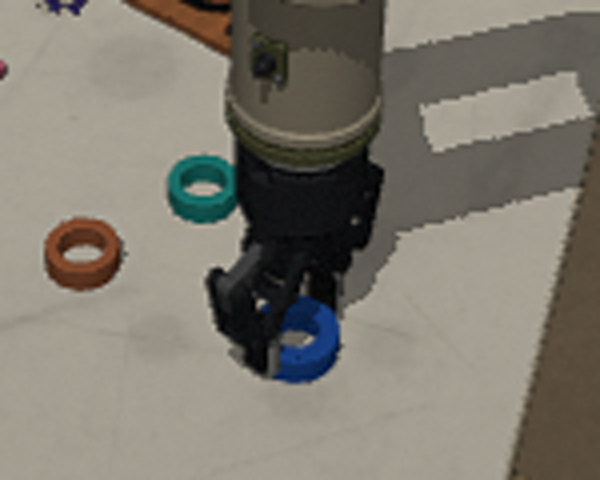

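The view (g1) shows the near finger on the left front of the spacer at crop (255,350), and the spacer centred at about (300,340). I'll check whether that matches a centred grip.

Run:
```python
from h import *
b=snap('side'); j=np.array([.374,.927,0]);t=np.array([437.8,256.6,0])
f=lambda p:(proj(b,p)-[190,230])*4
print('ctr',f(t+[0,0,10]),'near finger contact',f(t+27*j+[0,0,10]),'back',f(t+40*j+[0,0,10]),'far',f(t-27*j+[0,0,10]))
x,y,w,h=cv2.boundingRect(blob(b,'blue',(265,315),18));print((np.array([x,y])-[190,230])*4,w*4,h*4)
```

```text
ctr [293.43574471 334.50072757] near finger contact [265.06180548 361.25669329] back [251.08412393 374.44267017] far [320.95824004 308.56157157]
[276 296] 64 88
```

The grip is centred: I predicted near-finger contact at crop (265,361) and see it there. Now lifting and carrying.

{"api": "move_arm", "payload": {
  "motion": "0 0 1 0 0 0; 0 0 3 0 0 0; 0 0 6 0 0 0; 0 0 9 0 0 0; 0.5 -1 12 0 0 0; 2 -4 13 0 0 0; 3.5 -7 13 0 0 0; 5 -10.2 13 0 0 0; 6.5 -13.3 13 0 0 0; 8 -16.4 13 0 0 0"
}}

```text
time: 3.07
tool_pos: [517.2, 90.3, 134.5]
tcp_rot: [-89.9, -0.1, -21.9]
ft_force: [0.2, 0.3, -0.5]
finger_gap: 52.0
```

{"api": "move_arm", "payload": {
  "motion": "1.5 -3.1 0 0 0 0; 3 -6.2 0 0 0 0; 4.5 -9.2 0 0 0 0; 5.8 -11.8 0 0 0 0; 6.8 -13.8 0 0 0 0; 7.3 -14.8 0 0 0 0; 7.5 -15.25 0 0 0 0; 7.5 -15.25 0 0 0 0; 7.5 -15.25 0 0 0 0; 7.5 -15.25 0 0 0 0"
}}

```text
time: 3.9
tool_pos: [590.7, -59.5, 132.4]
tcp_rot: [-90.0, 0.0, -21.9]
ft_force: [-0.2, -0.3, -0.0]
finger_gap: 51.8
```

Run:
```python
from h import *
b=snap('side')
c=b['image'][130:250,180:330]
cv2.imwrite('pics/g2.png',cv2.resize(c,None,fx=4,fy=4,interpolation=cv2.INTER_CUBIC)); s=readout.sense();t=s['tool_pos'];print(s['finger_gap'],s['ft_force'],t,s['tcp_rot'])
x,y,w,h=cv2.boundingRect(blob(b,'blue',proj(b,t+[0,0,5]),25));print(x,y,w,h,'expect ctr',proj(b,t+[0,0,5.]))
```

```text
52.05684145040463 [-0.41357863  0.51911596 -0.71076507] [590.66256213 -59.52458103 132.36930435] [-8.99897936e+01  2.26949524e-02 -2.18482953e+01]
241 183 14 15 expect ctr [245.80194317 189.60069338]
```

View pics/g2.png

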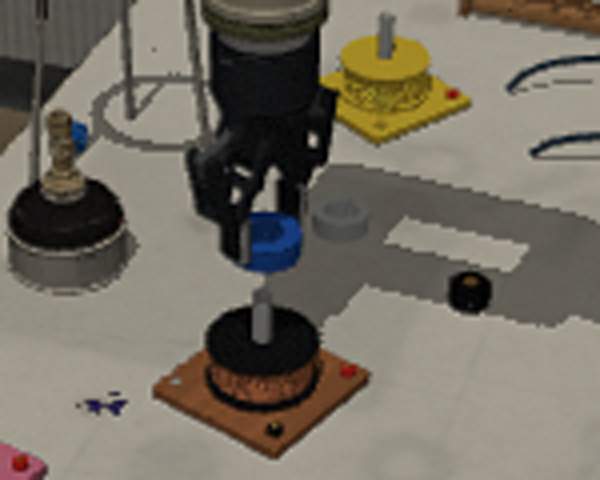

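The view (g2) shows the spacer level in the jaws at crop (268,242), above the core tip at (262,292). Its right edge implies a centre at column 245.6, against 245.8 predicted from the TCP. Lowering.

{"api": "move_arm", "payload": {
  "motion": "0 0 -1.5 0 0 0; 0 0 -3 0 0 0; 0 0 -4.5 0 0 0; 0 0 -6 0 0 0; 0 0 -7 0 0 0; 0 0 -7.4 0 0 0; 0 0 -7.6 0 0 0; 0 0 -7.6 0 0 0"
}}

```text
time: 4.62
tool_pos: [591.1, -60.6, 56.4]
tcp_rot: [-90.0, 0.0, -21.9]
ft_force: [0.5, -0.7, 0.1]
finger_gap: 51.6
```

{"api": "move_arm", "payload": {
  "motion": "0 0 -0.08 0 0 0; 0 0 -0.16 0 0 0; 0 0 -0.2 0 0 0; 0 0 -0.2 0 0 0"
}}

```text
time: 4.95
tool_pos: [591.5, -61.0, 54.9]
tcp_rot: [-90.0, -0.1, -21.9]
ft_force: [-0.8, -0.2, 0.3]
finger_gap: 52.0
```

{"api": "move_arm", "payload": {
  "motion": "0 0 -0.08 0 0 0; 0 0 -0.15 0 0 0; 0 0 -0.15 0 0 0"
}}

```text
time: 5.2
tool_pos: [591.8, -61.1, 54.8]
tcp_rot: [-90.0, -0.1, -21.9]
ft_force: [-6.3, 1.8, 11.4]
finger_gap: 51.9
```

Contact at TCP z 54.8, which is the height expected. Releasing and rising.

{"api": "move_arm", "payload": {
  "motion": "0 0 0.1 0 0 0; 0 0 0.1 0 0 0; 0 0 0.1 0 0 0; 0 0 0.1 0 0 0; 0 0 1 0 0 0; 0 0 3 0 0 0; 0 0 6 0 0 0; 0 0 9 0 0 0; 0 1 11 0 0 0; 0 4 12 0 0 0",
  "fingers": 7.0
}}

```text
time: 6.03
tool_pos: [593.1, -23.9, 177.7]
tcp_rot: [-90.0, -0.4, -22.1]
ft_force: [0.6, -0.1, 0.5]
finger_gap: 69.8
```

Run:
```python
from h import *
s=readout.sense();print(s['tool_pos'],s['finger_gap'])
b=snap('side','s3.png');c=b['image'][180:260,190:290]
cv2.imwrite('pics/g3.png',cv2.resize(c,None,fx=4,fy=4,interpolation=cv2.INTER_CUBIC))
x,y,w,h=cv2.boundingRect(blob(b,'blue',(246,212),18));u=(x+(w-1)/2,y+(h-1)/2);print(x,y,w,h,onz(b,u,60))
u=cv2.boundingRect(blob(b,'cop',(211,293),18));print('copper',onz(b,(u[0]+(u[2]-1)/2,u[1]+(u[3]-1)/2),9))
```

```text
[593.09678095 -23.86834753 177.70066832] 69.77989144828295
237 204 18 16 [590.47750807 -57.38214857  60.        ]
copper [585.58767016 236.88399854   9.        ]
```

View pics/g3.png

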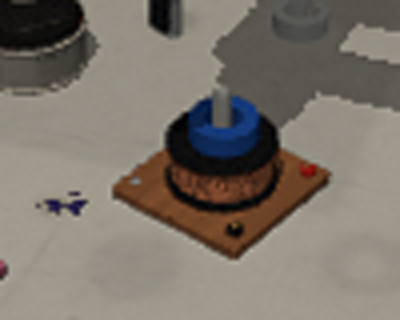

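The view (g3) shows the spacer lying flat on the flange around the core, at crop (223,127). Next, the copper ring at (586, 235).

{"api": "move_arm", "payload": {
  "motion": "0 3.5 0 0 0 0; -0.1 7 0 0 0 0; -0.2 10.5 0 0 0 0; -0.3 14 0 0 0 0; -0.4 17.5 -1.5 0 0 0; -0.5 21 -3.5 0 0 0; -0.5 23.6 -5.5 0 0 0; -0.5 25 -7 0 0 0; -0.5 25.6 -8 0 0 0; -0.5 25.6 -8 0 0 0",
  "fingers": 6.8
}}

```text
time: 6.92
tool_pos: [584.0, 235.8, 89.9]
tcp_rot: [-90.2, 0.2, -21.8]
ft_force: [-0.1, 0.0, -0.3]
finger_gap: 68.2
```

{"api": "move_arm", "payload": {
  "motion": "0 0 -2 0 0 0; 0 0 -5 0 0 0; 0 0 -7.5 0 0 0; 0 0 -8.7 0 0 0; 0 0 -8.9 0 0 0; 0 0 -8.9 0 0 0; 0 0 -8.9 0 0 0"
}}

```text
time: 7.5
tool_pos: [587.7, 235.0, 6.0]
tcp_rot: [-89.9, -0.1, -22.0]
ft_force: [0.1, -0.1, 0.4]
finger_gap: 68.1
```

{"api": "move_arm", "payload": {
  "motion": "0 0 0.15 0 0 0; 0 0 0.15 0 0 0; 0 0 0.15 0 0 0; 0 0 0.15 0 0 0; 0 0 0.15 0 0 0; 0 0 0.15 0 0 0; 0 0 0.15 0 0 0",
  "fingers": 3.8,
  "squeeze": 50
}}

```text
time: 8.08
tool_pos: [588.0, 235.5, 8.5]
tcp_rot: [-89.9, -0.2, -21.9]
ft_force: [-2.4, -2.7, 9.3]
finger_gap: 45.8
```

{"api": "move_arm", "payload": {
  "motion": "0 0 1 0 0 0; 0 0 3 0 0 0; 0 0 6 0 0 0; 0 0 9 0 0 0; 0 -0.5 12 0 0 0; 0 -2 14 0 0 0; 0 -4.5 15 0 0 0; 0 -8 15 0 0 0; 0 -11 15 0 0 0; 0 -14 15 0 0 0"
}}

```text
time: 8.92
tool_pos: [586.4, 94.0, 157.2]
tcp_rot: [-89.9, -0.1, -21.9]
ft_force: [0.7, -0.5, -0.9]
finger_gap: 45.0
```

{"api": "move_arm", "payload": {
  "motion": "0.1 -3 0 0 0 0; 0.2 -6 0 0 0 0; 0.3 -9 0 0 0 0; 0.4 -12 0 0 0 0; 0.5 -14.2 0 0 0 0; 0.5 -15.2 0 0 0 0; 0.5 -15.6 0 0 0 0; 0.5 -15.6 0 0 0 0; 0.5 -15.6 0 0 0 0; 0.5 -15.6 0 0 0 0"
}}

```text
time: 9.75
tool_pos: [591.1, -59.5, 155.4]
tcp_rot: [-90.0, 0.0, -21.9]
ft_force: [0.2, -0.4, -1.5]
finger_gap: 44.8
```

Run:
```python
from h import *
b=snap('side')
c=b['image'][130:250,180:330]
cv2.imwrite('pics/g4.png',cv2.resize(c,None,fx=4,fy=4,interpolation=cv2.INTER_CUBIC)); s=readout.sense();t=s['tool_pos'];print(s['finger_gap'],s['ft_force'],t,s['tcp_rot'])
x,y,w,h=cv2.boundingRect(blob(b,'cop',proj(b,t+[0,0,1.]),15));print(x,y,w,h,'expect ctr',proj(b,t+[0,0,0.5]))
```

```text
45.0435876776644 [ 1.47531005e-04  7.47780805e-01 -3.65930518e-02] [591.09468499 -59.51120997 155.32981679] [-8.99817333e+01  1.18010172e-02 -2.18455230e+01]
241 179 14 13 expect ctr [245.68970295 184.23432486]
```

View pics/g4.png

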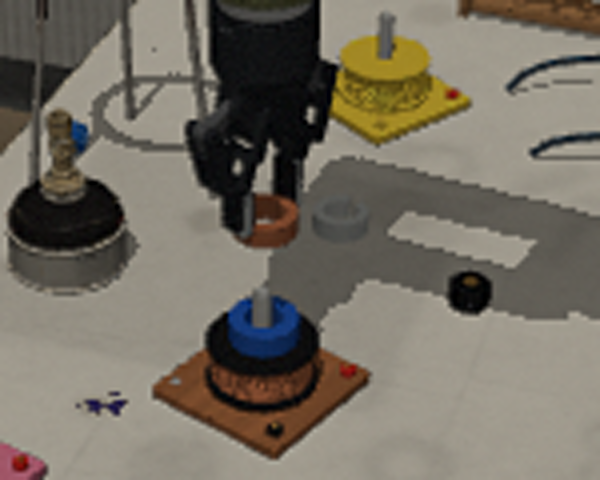

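The view (g4) shows the ring level at crop (268,220), about 2.5 mm towards −x of the TCP. That agrees with the pick offset (588.0 against 585.6), so I'll correct by +2 mm in x and lower.

{"api": "move_arm", "payload": {
  "motion": "0.1 0 -1 0 0 0; 0.2 0 -2 0 0 0; 0.2 0 -3.2 0 0 0; 0.2 0 -4.6 0 0 0; 0.2 0 -6 0 0 0; 0.2 0 -7 0 0 0; 0.2 0 -7.4 0 0 0; 0.2 0 -7.4 0 0 0; 0.2 0 -7.4 0 0 0"
}}

```text
time: 10.55
tool_pos: [593.0, -61.0, 80.8]
tcp_rot: [-90.0, 0.0, -21.9]
ft_force: [0.4, 0.7, -1.4]
finger_gap: 45.4
```

{"api": "move_arm", "payload": {
  "motion": "0 0 -0.08 0 0 0; 0 0 -0.16 0 0 0; 0 0 -0.24 0 0 0; 0 0 -0.3 0 0 0; 0 0 -0.3 0 0 0"
}}

```text
time: 10.97
tool_pos: [593.3, -61.0, 78.6]
tcp_rot: [-90.0, -0.0, -21.9]
ft_force: [-0.5, -0.2, 0.7]
finger_gap: 45.4
```

{"api": "move_arm", "payload": {
  "motion": "0 0 -0.08 0 0 0; 0 0 -0.15 0 0 0; 0 0 -0.15 0 0 0"
}}

```text
time: 11.22
tool_pos: [593.4, -61.0, 78.5]
tcp_rot: [-90.0, -0.0, -21.9]
ft_force: [-6.9, 0.6, 12.4]
finger_gap: 45.3
```

Contact at 78.5, as predicted. Releasing and retreating.

{"api": "move_arm", "payload": {
  "motion": "0 0 0.1 0 0 0; 0 0 0.1 0 0 0; 0 0 0.1 0 0 0; 0 0 0.1 0 0 0; 0 0 1 0 0 0; 0 0 3 0 0 0; 0 0 6 0 0 0; 0 0 9 0 0 0; 0 2 11 0 0 0; 0 5 12 0 0 0",
  "fingers": 7.0
}}

```text
time: 12.05
tool_pos: [595.0, -12.8, 201.8]
tcp_rot: [-90.0, -0.4, -22.1]
ft_force: [1.0, -0.3, 0.5]
finger_gap: 69.6
```

{"api": "move_arm", "payload": {
  "motion": "0 3 0 0 0 0; 0 6 0 0 0 0; 0 9 0 0 0 0; 0 11 0 0 0 0; 0 12 0 0 0 0; 0 12 0 0 0 0; 0 12 0 0 0 0; 0 12 0 0 0 0"
}}

```text
time: 12.72
tool_pos: [593.2, 107.8, 196.9]
tcp_rot: [-90.0, -0.0, -22.0]
ft_force: [-0.2, -0.8, 0.4]
finger_gap: 70.4
```

Run:
```python
from h import *
s=readout.sense();print(s['time'],s['tool_pos'],s['finger_gap'],s['ft_force'])
b=snap('side','s5.png');c=b['image'][150:250,190:320]
cv2.imwrite('pics/g5.png',cv2.resize(c,None,fx=4,fy=4,interpolation=cv2.INTER_CUBIC))
for p in([591,-61,79],[591,-61,60]): print((proj(b,p)-[190,150])*4)
```

```text
12.7167 [593.20437958 107.83258272 196.85699416] 70.36522486786524 [-0.23804915 -0.75283246  0.37229153]
[223.02179506 222.55041153]
[222.89575153 243.11880315]
```

View pics/g5.png

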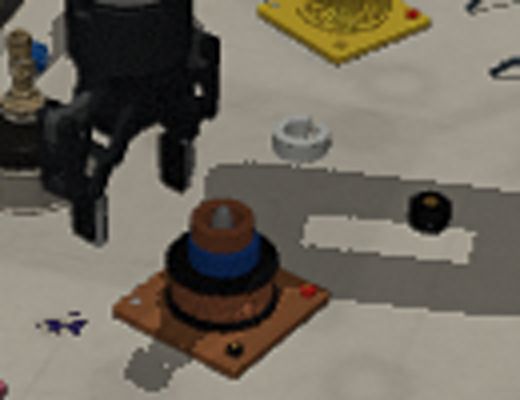

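The view (g5) shows the copper ring flat on the spacer at crop (223,225), where (223,222.5) was predicted, with the core tip inside its hole. The split ring (300,138) and the cap (430,212) are untouched, and the gripper is clear.

```bash
python3 -c "
from h import *
print(r.hand_in())"
```

```text
the job is handed in; nothing more can be done
None
```

The apparatus is ready: the blue spacer lies flat on the coil over the iron core, and the whole copper ring lies flat on the spacer. I handed it in at about 12.8 s of the 51 s allowed.

- **Placing:** each part touched down at the height expected. The tool was at 54.8 mm for the spacer and 78.5 mm for the ring, with a contact force of 11–12 N each time.
- **Last picture:** the ring is level, within a pixel of where it should appear, and the core tip shows inside its hole. The split ring and the end cap look unmoved, and the gripper is clear of everything.
- **Disagreements:** the finger opening read 2–3 mm less than the true part diameters while gripping. The ring sat about 2.5 mm off centre in the jaws, so I shifted the arm 2 mm before lowering it. None of my checks failed.

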